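Clear the glue pot and set the panel to the length stop

ROBOT

A 7-joint arm with a two-finger parallel gripper is mounted at the origin on the work surface; the furniture and walls round the work are solid. World frame = base frame: x ahead of the robot, y to its left, z up, the work surface at z = 0. Lengths are in m, angles in degrees, forces in N, time in s.
With the tool pointing down it reaches from about 0.425 to 0.975 m from the base axis. Payload 16.7 kg.
Tool frame: the origin (TCP) lies at the very end of the fingers, on their centre line; the grasp point (between the pads) lies 19 mm behind it; z points along the fingers, y is the line along which they close (so a half turn about z gives the same grasp; the last joint's range is limited). The gripper opens to 85 mm and grips with 20 to 120 N. Pads are 22 mm wide; open, the fingers measure 114 mm over their backs; the gripper's body (76 mm by 85 mm) begins 54 mm behind the grasp point. The pads swing forward as they close: fully open they stand 13 mm farther back than shut.
Start: joints at [60.762, 24.414, 4.234, 92.017, -1.954, 63.644, -3.845], TCP at [0.238, -0.632, 0.231] pointing down, gripper open.
Joint ranges: [-163.25, 163.25], [-28.42, 122.38], [-70.27, 78.77], [12.13, 141.07], [-58.53, 238.53], [9.26, 117.41], [-156.51, 156.51]. Speed limits (degrees/s): [108.29, 108.29, 136.94, 136.94, 172.46, 172.46, 172.46].

INTERFACE

Orientations are given as a 3x3 rotation matrix whose columns are the frame's x, y, z axes.
In Python, from bench import * gives the robot as it stands.
- The arm moves only by the tool play_rows, never from a script. Its argument "targets" is text: rows parted by semicolons, each of 5 numbers parted by spaces: the shift along the tool's x, y, z in mm, then the turn about the tool's z in degrees, then the finger opening in mm, from 0 to 85.4. In form: dx dy dz yaw gripper; .... A call has 1 to 8 rows; each row is the pose to reach, as a shift and turn from the pose commanded when the call began, along the tool's axes at that moment; what a row does not reach only later rows make up. A row lasts 1/8 s, in which the tool goes at most 62.5 mm and 10.7 degrees, less where a joint would pass 70% of its speed; a pose out of reach is approached as far as the arm can. A call with a gripper value outside its range is refused whole. The fingers move at their own pace and stop on an object; the grip force is fixed at half the most. Time passes only in rows, so rows that repeat a pose let the fingers close. It gives the time, the measured TCP pose, the force, the opening and the grip force at its end, in the units of the state.
- get_obs(): the state, without advancing time (a new reading comes with each control period).
- snapshot(name): name is "side" or "top" or "wrist"; returns a dict with "frame" (420x560x3 uint8, red, green, blue), "z_map" (420x560 float32, m along the optical axis (not along the pixel's ray), 0 where there is no reading), "intrinsics" (3x3 intrinsics, pixels), "R" (3x3) and "t" (3): a world point X has camera coordinates R X + t. Camera axes: x right, y down, z forward; pixel columns grow to the right and rows downward; lengths in m; the calibration is good to about 2 mm. A picture is of the moment at which its call begins.
- finish_job(): hands the job in; it is judged then, once.
The state is a dict: "t": time; "qpos": joint angles; "dq": joint speeds; "tau": joint torques, N m; "ee_pos": TCP position; "tool_rot": TCP orientation; "contact_force": force on the tool from outside, world axes, zero at the start; "torque": the same for the moment, N m; "opening": finger opening in m; "finger_force": force on a finger pad.
Only numpy, scipy, OpenCV 4.12 (cv2) and the standard library are available. Lean on these libraries where they do the work, as an engineer would, in place of code of your own. Each camera call takes 0.05 s, during which the arm holds its last target. There are 200 camera calls.

TASK

The next wooden panel has to be set up for cutting, but the glue pot was left standing on the cutting board between the panel and the length stop. Lift the pot by its arched handle and set it down upright in the middle of its round wooden pot stand, then slide the panel flat along the board until its long edge is flush against the rear fence and its end is pressed firmly home on the screw of the length stop, without shifting the stop. Let go, and leave everything else where it is.

Things in the scene. Friction and masses are not known exactly. Their poses are not given: they have to be found in the camera images.
- cutting_jig: Flat plywood cutting board, 190 (x) x 440 (y) mm, its flat bed 30 mm above the bench, fixed to the bench. Origin: centre of its underside; z up. Along its far edge runs a wooden fence 30 wide, 40 mm high above the bed, with its flat front face at x = +65 mm; the bed from x = -95 to +65 mm is open. The length stop stands at its -y end.
- length_stop: Wooden stop block on the fence, 85 x 30 x 51 mm; 16 N along the fence shifts it. Origin: on the bed, at the board's x = +10 mm, mid-thickness (faces y +-15 mm); axes as the board's. Block x -30 to +55; knob over the fence to z = 70. A 12 mm round-nosed steel screw at x = 0, z = 12 sticks out to +y: its nose, set by hand and not reported, is 19 to 49 mm from the origin.
- panel: Plain pale wooden panel, 110 (x) x 150 (y) x 24 mm, lying loose on the board, with a groove 10 mm wide and 7 mm deep across it at y = +38 mm; about 0.22 kg. Origin: centre of its underside. Its -y end shall meet the stop screw, its +x edge the fence: then its origin lies at x = +10 mm of the board. It is too wide to grasp.
- glue_pot: Steel pot, 84 mm diameter, 75 mm high (rim 88 mm), about 0.3 kg, with a rigid arched handle of 10 mm round bar over it. Origin: centre of its underside; z up. The handle spans along the pot's x, 100 mm over all; its straight top runs from x = -20 to +20 mm at 135 mm above the underside (bar centre), so it is pinched across y.
- pot_stand: Low turned round stand of dark wood, waisted, 124 mm diameter, 45 mm high, flat top (118 mm), fixed on the bench. Origin: centre of its underside.
- pin_tin: Bystander: round open tin, 71 mm diameter, 30 mm high. Origin: centre of its underside.
- glue_bottle: Bystander: standing glue bottle, 58 mm diameter, 162 mm high. Origin: centre of its underside.
- block_1: Bystander: wooden block, 40 x 60 x 40 mm. Origin: centre of its underside.

How it is judged:
By the outcome, as a careful person would: the job done as asked, in the order asked, and still so for the second after the job is handed in, with the robot touching nothing.
It also fails if it takes over 72 s, if anything falls off the work surface, if the arm or the gripper's body presses on something with over 40 N, if the wrist force passes 120 N, or if a joint passes its speed limit or range.

## Working session

There is one attempt and no reset: what is moved stays moved. The work goes in short steps, Python scripts to look and compute and a tool call to move; the robot and the scene stay as the last step left them, time stands still between calls to the robot, and variables do not carry over. Pictures are saved under pics/ and viewed, at most 14 in all, crops included, and the job is handed in when it is done.

Besides the shell and the picture viewer there is one more tool, called after "Emit:" by a JSON object that holds its "api" and its "payload". play_rows: Moves the arm, as the interface text tells. Its arguments: {"type":"object","properties":{"targets":{"type":"string"}},"required":["targets"]}

```bash
mkdir -p pics; ls; cat > h.py <<'E'
from bench import *
import numpy as np, cv2
def snap(n,f=None):
    s=snapshot(n)
    if f: cv2.imwrite('pics/'+f,cv2.cvtColor(s['frame'],cv2.COLOR_RGB2BGR))
    return s
def cloud(s):
    K=s['intrinsics'];z=s['z_map'];v,u=np.mgrid[:z.shape[0],:z.shape[1]]
    c=np.stack([(u-K[0,2])/K[0,0]*z,(v-K[1,2])/K[1,1]*z,z],-1)
    w=(c-s['t'])@s['R']; w[z==0]=np.nan
    return w
def ray(s,u,v,h):
    K=s['intrinsics'];d=s['R'].T@np.array([(u-K[0,2])/K[0,0],(v-K[1,2])/K[1,1],1]);o=-s['R'].T@s['t']
    return o+d*(h-o[2])/d[2]
E
python3 - <<'E'
from h import *
import pickle
o=get_obs();print({k:np.round(v,3) for k,v in o.items()})
for n in ['side','top']:
    s=snap(n,n+'0.png');pickle.dump(s,open(n+'0.pkl','wb'));print(n,np.round(-s['R'].T@s['t'],3),np.round(s['R'],2).tolist())
E
```

```text
pics
{'t': np.float64(0.0), 'qpos': array([60.763, 24.451,  4.232, 92.054, -1.955, 63.645, -3.846]), 'dq': array([ 0.043,  0.082,  0.033, -0.043, -0.079,  0.053, -0.036]), 'tau': array([ 2.0000e-03, -9.4982e+01,  3.7620e+00, -4.6349e+01,  1.9000e-02,
        1.0000e-02,  0.0000e+00]), 'ee_pos': array([ 0.238, -0.631,  0.231]), 'tool_rot': array([[ 0.936,  0.353, -0.001],
       [ 0.353, -0.936,  0.001],
       [-0.   , -0.001, -1.   ]]), 'contact_force': array([0.   , 0.807, 0.403]), 'torque': array([-0.003,  0.027, -0.055]), 'finger_force': np.float64(0.0), 'opening': np.float64(0.086)}
side [0.249 1.223 0.835] [[-0.97, -0.24, -0.01], [-0.12, 0.51, -0.85], [0.21, -0.82, -0.53]]
top [5.20e-01 1.00e-03 1.44e+00] [[0.01, -1.0, -0.02], [-1.0, -0.01, -0.05], [0.05, 0.02, -1.0]]
```

View pics/top0.png

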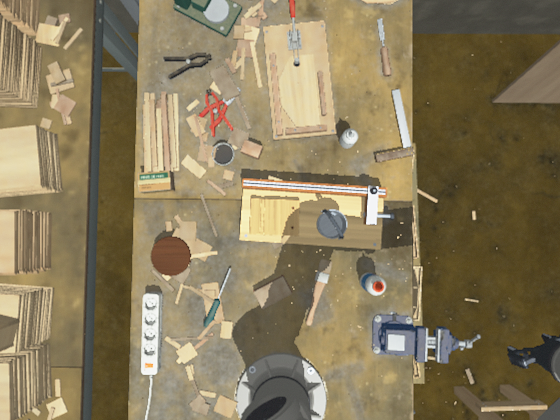

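View pics/side0.png

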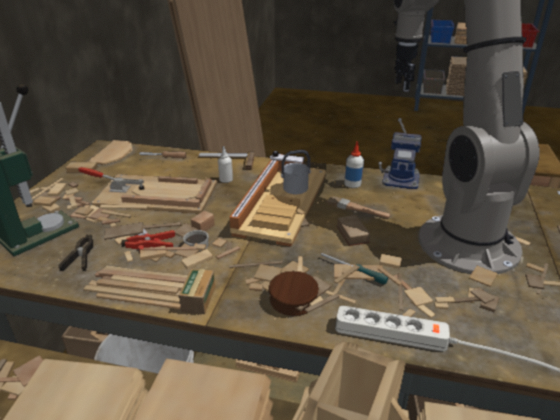

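The top view shows the board at about (240–385, 172–248), the pot at (331,223), the panel at about (245–310, 190–240), the stop at (373,205) and the stand at (170,256). The side view agrees. Next I measure from depth.

```bash
python3 - <<'E'
from h import *
import pickle
s=pickle.load(open('top0.pkl','rb'));w=cloud(s);z=w[...,2]
cv2.imwrite('pics/crop.png',cv2.resize(cv2.cvtColor(s['frame'][165:280,140:400],cv2.COLOR_RGB2BGR),None,fx=3,fy=3,interpolation=cv2.INTER_CUBIC))
def comp(m,x0,x1,y0,y1):
    k=np.zeros_like(m);k[y0:y1,x0:x1]=m[y0:y1,x0:x1];return k
for nm,lo,hi,b in [('stand',.035,.055,(140,200,225,285)),('board',.02,.08,(230,392,165,255)),('panel',.05,.058,(235,335,185,250)),('fence',.064,.08,(235,392,165,215)),('potrim',.11,.125,(305,360,200,250)),('handle',.15,.185,(305,360,200,250)),('stop',.075,.12,(360,395,175,235))]:
    m=comp(((z>lo)&(z<hi)),*b);p=w[m]
    if len(p)<5: print(nm,len(p));continue
    r=cv2.minAreaRect((p[:,:2]*1000).astype(np.float32));print(nm,len(p),np.round(r[0],1),np.round(r[1],1),round(r[2],1),'z',np.round(np.percentile(p[:,2],[5,50,95]),4),'circ',np.round(cv2.minEnclosingCircle((p[:,:2]*1000).astype(np.float32)),1) if 0 else [np.round(x,1) for x in cv2.minEnclosingCircle((p[:,:2]*1000).astype(np.float32))])
print(s['intrinsics'][0,0])
E
```

```text
stand 1363 [445.6 345.2] [125.  191.9] 81.3 z [0.0368 0.0448 0.0499] circ [array([442.7, 321.8]), np.float64(101.0)]
board 8290 [572.8 -79. ] [503.7 206.5] 84.3 z [0.0264 0.0344 0.0732] circ [array([592.4, -73.9]), np.float64(258.9)]
panel 1388 [574.4 -25.5] [254.4 138.8] 88.0 z [0.0507 0.0543 0.0574] circ [array([570. , -23.3]), np.float64(139.0)]
fence 1402 [622.2 -91.4] [439.6  90. ] 86.7 z [0.0664 0.0713 0.0772] circ [array([652.7, -93.2]), np.float64(220.1)]
potrim 8 [ 539.6 -134.8] [82.3 54.1] 4.8 z [0.1105 0.1118 0.1173] circ [array([ 540. , -139.6]), np.float64(46.5)]
handle 108 [ 541.7 -143.8] [86.4  9.7] 32.8 z [0.1546 0.1669 0.1727] circ [array([ 541. , -142.6]), np.float64(43.2)]
stop 411 [ 601.7 -274.7] [115.7  68.5] 8.6 z [0.0762 0.0821 0.0966] circ [array([ 599.8, -262.4]), np.float64(58.0)]
452.74847398840467
```

View pics/crop.png

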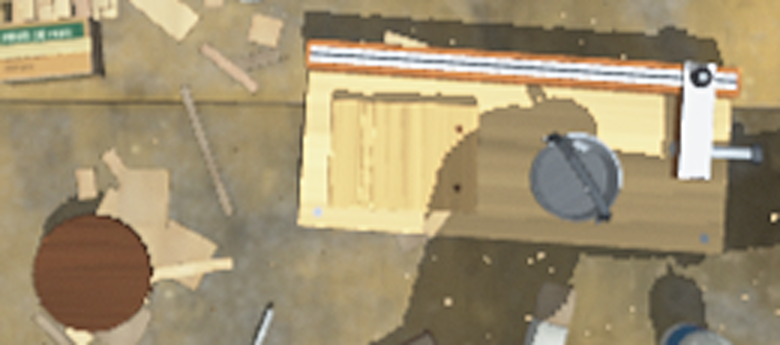

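The crop shows the handle running from crop (553,138) to (605,215), so it lies about 33° from world x. The panel is at crop (330–475, 93–212) and the screw nose near (668,150). I'll refine with ray casts and work out the first move.

```bash
cat >> h.py <<'E'
def delta(target,hdg=None):
    """shift in tool axes (mm) and turn about tool z (deg) to put TCP at target with tool x heading hdg (world deg)"""
    o=get_obs();R=np.array(o['tool_rot']);d=R.T@(np.array(target)-o['ee_pos'])*1000
    cur=np.degrees(np.arctan2(R[1,0],R[0,0]));y=0 if hdg is None else -((hdg-cur+180)%360-180)
    print('delta',np.round(d,1),'yaw',round(y,1),'cur hdg',round(cur,1),'t',o['t'],'joint7',round(o['qpos'][6],1))
E
python3 - <<'E'
from h import *
import pickle
s=pickle.load(open('top0.pkl','rb'));w=cloud(s);z=w[...,2];f=s['frame'];hsv=cv2.cvtColor(f,cv2.COLOR_RGB2HSV)
# stand by colour
m=((hsv[...,0]<12)&(hsv[...,1]>110)&(hsv[...,2]<150)).astype(np.uint8);m[:,:140]=0;m[:,205:]=0;m[:225]=0;m[290:]=0
c=max(cv2.findContours(m,0,cv2.CHAIN_APPROX_NONE)[0],key=cv2.contourArea)[:,0]
P=np.array([ray(s,u,v,.045)[:2]*1000 for u,v in c],np.float32);print('stand',cv2.fitEllipse(P),len(P))
# handle
m=(z>.148)&(z<.19);m[:200]=0;m[250:]=0;m[:,:305]=0;m[:,360:]=0
v,u=np.nonzero(m);P=np.array([ray(s,a,b,.165)[:2]*1000 for a,b in zip(u,v)],np.float32)
print('handle',len(P),cv2.minAreaRect(P),cv2.fitLine(P,cv2.DIST_HUBER,0,.01,.01).ravel())
# bottle
m=(z>.1)&(z<.2);m[:255]=0;m[310:]=0;m[:,:350]=0;m[:,395:]=0;print('bottle',np.nanmedian(w[m],0))
delta([.541,-.143,.36],33)
E
```

```text
stand ((442.9913024902344, 343.02685546875), (99.39738464355469, 104.97090911865234), 59.629180908203125) 395
handle 108 ((542.1658935546875, -143.36740112304688), (85.4440689086914, 10.725862503051758), 32.318931579589844) [   0.839001     0.5441299  541.8751    -143.3367   ]
bottle [ 0.36449626 -0.26970549  0.11177401]
delta [ 455.7 -350.  -129. ] yaw -12.3 cur hdg 20.7 t 0.1 joint7 -3.8
```

Emit:
{"api": "play_rows", "payload": {"targets": "0 0 -60 0 85; 40 -30 -110 0 85; 85 -65 -129 -6 85; 140 -107 -129 -12 85; 455 -350 -129 -12 85; 455 -350 -129 -12 85; 455 -350 -129 -12 85; 455 -350 -129 -12 85"}}

```text
t: 1.1
ee_pos: [0.4574, -0.277, 0.3602]
tool_rot: [[0.842, 0.54, -0.0], [0.54, -0.842, -0.0], [-0.0, 0.0, -1.0]]
contact_force: [0.9, 0.2, 0.3]
opening: 0.0848
finger_force: 0.0
```

Emit:
{"api": "play_rows", "payload": {"targets": "50 -24 0 0 85; 98 -46 0 0 85; 130 -62 0 0 85; 143 -68 0 0 85; 143 -68 0 0 85"}}

```text
t: 1.72
ee_pos: [0.5404, -0.1445, 0.3599]
tool_rot: [[0.841, 0.54, -0.001], [0.54, -0.841, 0.0], [-0.0, -0.0, -1.0]]
contact_force: [-0.0, -0.5, 0.6]
opening: 0.0849
finger_force: 0.0
```

```bash
python3 - <<'E'
from h import *
import pickle
s=snap('wrist','w1.png');pickle.dump(s,open('w1.pkl','wb'));print(np.round(-s['R'].T@s['t'],3),np.round(s['R'],2).tolist(),get_obs()['ee_pos'],get_obs()['t'])
E
```

```text
[ 0.612 -0.098  0.503] [[0.54, -0.84, 0.0], [-0.8, -0.51, 0.33], [-0.27, -0.18, -0.95]] [ 0.54002899 -0.14549485  0.35997068] 1.775
```

View pics/w1.png

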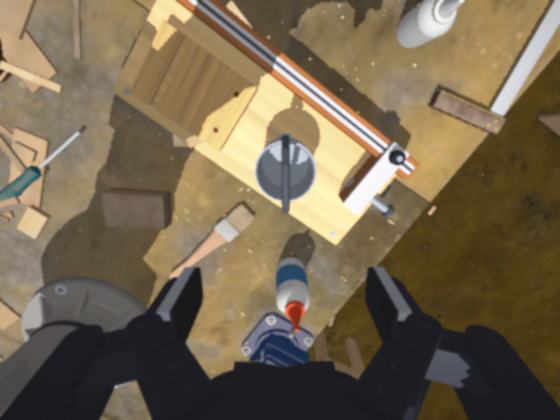

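The wrist view shows the handle upright at u≈285, v 135–212, the screw nose hidden behind the stop block at about (345,195), and the panel at about (120–270, 30–150).

```bash
python3 - <<'E'
from h import *
import pickle
s=pickle.load(open('w1.pkl','rb'));w=cloud(s);z=w[...,2]
m=(z>.158)&(z<.18);m[:120]=0;m[225:]=0;m[:,:260]=0;m[:,310:]=0
v,u=np.nonzero(m);print('h px',len(u),u.min(),u.max(),v.min(),v.max(),np.nanmedian(z[m]))
P=np.array([ray(s,a,b,.168)[:2]*1000 for a,b in zip(u,v)],np.float32);print(cv2.minAreaRect(P),cv2.fitLine(P,2,0,.01,.01).ravel()); print('cloud',np.nanmean(w[m],0),np.nanmax(z[m]))
# rim: z ~ .118 
m=(z>.110)&(z<.123);m[:120]=0;m[240:]=0;m[:,:240]=0;m[:,330:]=0
P=(w[m][:,:2]*1000).astype(np.float32);print('rim',len(P),cv2.minEnclosingCircle(P),cv2.fitEllipse(P))
# board bed
bd=(z>.025)&(z<.036);print('bed z',np.median(z[bd]))
# fence top
m=(z>.064)&(z<.077);m[190:]=0;m[:,:180]=0;m[:,430:]=0
n,l,st,_=cv2.connectedComponentsWithStats(m.astype(np.uint8));i=1+st[1:,4].argmax();P=(w[l==i][:,:2]*1000).astype(np.float32);print('fence',len(P),cv2.minAreaRect(P),np.median(z[l==i]))
m=(z>.049)&(z<.058);m[200:]=0;m[:,:100]=0;m[:,280:]=0
n,l,st,_=cv2.connectedComponentsWithStats(m.astype(np.uint8));i=1+st[1:,4].argmax();P=(w[l==i][:,:2]*1000).astype(np.float32);print('panel',len(P),cv2.minAreaRect(P),np.median(z[l==i]))
m=(z>.076)&(z<.087);m[:130]=0;m[230:]=0;m[:,:325]=0;m[:,430:]=0
n,l,st,_=cv2.connectedComponentsWithStats(m.astype(np.uint8));i=1+st[1:,4].argmax();P=(w[l==i][:,:2]*1000).astype(np.float32);print('stop',len(P),cv2.minAreaRect(P),np.median(z[l==i]))
E
```

```text
h px 525 281 289 147 212 0.168118243785604
((546.0505981445312, -142.99591064453125), (78.63212585449219, 9.410202980041504), 32.997684478759766) [   0.835818     0.5490067  547.65295   -142.33539  ]
cloud [ 0.54747761 -0.14245484  0.16688088] 0.17282487077284767
rim 5 ((584.5146484375, -116.97171020507812), 2.7259068489074707) ((582.6993408203125, -117.55239868164062), (4.337515830993652, 8.153966903686523), 70.1811752319336)
bed z 0.030487716041238764
fence 5779 ((653.428466796875, -94.01577758789062), (341.6232604980469, 89.9561996459961), 76.32872772216797) 0.07100152353233517
panel 6042 ((563.7549438476562, 6.5541534423828125), (110.62652587890625, 110.27650451660156), 88.34419250488281) 0.054168737752035796
stop 1402 ((602.2491455078125, -266.1761169433594), (31.36764907836914, 114.89511108398438), 86.82074737548828) 0.08177736281516221
```

Emit:
{"api": "play_rows", "payload": {"targets": "4 0 50 0 85; 4 0 105 0 85; 4 0 155 0 85; 4 0 195 0 85; 4 0 214 0 85; 4 0 214 0 85; 4 0 214 0 0; 4 0 214 0 0"}}

```text
t: 2.78
ee_pos: [0.5443, -0.1429, 0.1474]
tool_rot: [[0.842, 0.539, 0.002], [0.539, -0.842, -0.001], [0.001, 0.001, -1.0]]
contact_force: [-0.6, -0.1, -0.4]
opening: 0.051
finger_force: 0.0
```

Emit:
{"api": "play_rows", "payload": {"targets": "0 0 0 0 0; 0 0 0 0 0; 0 0 0 0 0; 0 0 0 0 0; 0 0 -2 0 0; 0 0 -6 0 0; 0 0 -12 0 0; 0 0 -20 0 0"}}

```text
t: 3.78
ee_pos: [0.5437, -0.1423, 0.1666]
tool_rot: [[0.842, 0.54, -0.0], [0.54, -0.842, 0.0], [-0.0, -0.0, -1.0]]
contact_force: [0.9, 0.3, -1.9]
opening: 0.0079
finger_force: 58.4
```

Emit:
{"api": "play_rows", "payload": {"targets": "0 0 -15 0 0; 0 0 -35 0 0; 0 0 -60 0 0; 0 0 -85 0 0; 0 0 -105 0 0; 0 0 -115 0 0; 0 0 -115 0 0"}}

```text
t: 4.65
ee_pos: [0.544, -0.1424, 0.2819]
tool_rot: [[0.842, 0.54, 0.001], [0.54, -0.842, -0.0], [0.001, 0.001, -1.0]]
contact_force: [0.4, -0.6, -2.5]
opening: 0.0078
finger_force: 58.5
```

```bash
python3 - <<'E'
from h import *
import pickle
o=get_obs();print(o['ee_pos'],o['contact_force'],o['opening'])
T=o['ee_pos'];R=np.array(o['tool_rot'])
for n in ['wrist','top','side']:
    s=snap(n,n+'2.png');pickle.dump(s,open(n+'2.pkl','wb'))
s=pickle.load(open('wrist2.pkl','rb'));
a=cv2.imread('pics/wrist2.png');b=cv2.imread('pics/side2.png')[100:320,180:460];b=cv2.resize(b,(520,408));a=cv2.resize(a[:, :],(280,210));a2=cv2.imread('pics/top2.png')[150:300,140:400];a2=cv2.resize(a2,(280,162))
c=np.zeros((408,800,3),np.uint8);c[:,280:]=b;c[:210,:280]=a;c[220:382,:280]=a2;cv2.imwrite('pics/c2.png',c)
E
```

```text
[ 0.54403238 -0.14239397  0.28192895] [ 0.39488284 -0.62817326 -2.4924477 ] 0.007805991149474743
```

View pics/c2.png

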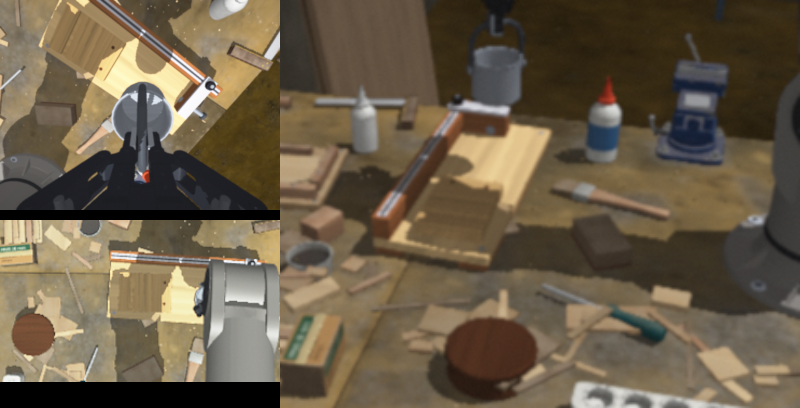

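The pot hangs from the fingers over the board. The stand is clear in the side view (crop ~(490,340)) and in the top view. I'll check the pot's offset and tilt in the hand, and the stand centre.

```bash
python3 - <<'E'
from h import *
import pickle
o=get_obs();T=o['ee_pos'];R=np.array(o['tool_rot'])
s=pickle.load(open('wrist2.pkl','rb'));w=cloud(s);L=(w-T)@R*1000  # tool coords
z=w[...,2]
d=(z>.235)&(z<.275)&(np.hypot(L[...,0],L[...,1])<55)
P=L[d];print('rim band',len(P),P.min(0),P.max(0))
# outer points: largest radius per angle
a=np.degrees(np.arctan2(P[:,1],P[:,0]))
for k in range(-180,180,30):
    q=P[(a>=k)&(a<k+30)]
    if len(q): i=np.argsort(-np.hypot(q[:,0],q[:,1]))[:15];print(k,len(q),np.round(np.median(q[i],0),1))
# outer rim contour pixels via depth: anything on pot z>.15
m=((z>.15)&(z<.275)&(np.hypot(L[...,0],L[...,1])<60)).astype(np.uint8);print(m.sum())
for n in ['top2','side2']:
    t=pickle.load(open(n+'.pkl','rb'));c=cloud(t);
    k=(np.abs(c[...,2]-.045)<.006)&(np.hypot(c[...,0]-.443,c[...,1]-.343)<.085)
    hsv=cv2.cvtColor(t['frame'],cv2.COLOR_RGB2HSV)
    k2=k&(hsv[...,0]<14)&(hsv[...,1]>90)&(hsv[...,2]<140)
    for q in (k,k2):
        C=max(cv2.findContours(q.astype(np.uint8),0,cv2.CHAIN_APPROX_NONE)[0],key=cv2.contourArea)[:,0]
        G=np.array([ray(t,x,y,.045)[:2]*1000 for x,y in C],np.float32)
        print(n,q.sum(),np.median(c[q],0),'ell',cv2.fitEllipse(G),'mec',cv2.minEnclosingCircle(G))
E
```

```text
rim band 2154 [-34.10356146 -42.56252139   5.47207101] [49.49997441 44.73219536 45.45132017]
-150 164 [-28.7 -32.1  40.4]
-120 227 [-14.8 -40.3  40.7]
-90 207 [ 11.8 -40.5  40.8]
-60 184 [ 31.5 -28.3  39.8]
-30 242 [49.1 -0.4 21.1]
0 291 [49.5  1.4 33.9]
30 190 [27.9 33.6 39.4]
60 219 [ 8.3 43.3 39.2]
90 253 [-10.6  43.4  39.5]
120 177 [-29.   34.5  39.8]
8681
top2 1192 [0.43880871 0.34613053 0.04509688] ell ((438.5655517578125, 346.42596435546875), (119.62664031982422, 120.5965576171875), 173.30245971679688) mec ((438.9291076660156, 346.55694580078125), 61.948570251464844)
top2 1127 [0.44134911 0.34493942 0.04512738] ell ((440.1962585449219, 345.09515380859375), (115.97605895996094, 117.8281021118164), 149.79595947265625) mec ((440.12701416015625, 345.2060852050781), 60.710365295410156)
side2 1399 [0.43775211 0.35596104 0.04555149] ell ((438.635498046875, 351.9706115722656), (121.10311889648438, 124.14495849609375), 13.913166999816895) mec ((438.3210144042969, 351.8866882324219), 64.05030059814453)
side2 1352 [0.43659483 0.35649573 0.04555383] ell ((437.4315490722656, 353.10235595703125), (118.6310806274414, 122.08313751220703), 174.75181579589844) mec ((437.61566162109375, 352.8993225097656), 63.037532806396484)
```

Emit:
{"api": "play_rows", "payload": {"targets": "5 -13 0 0 0; 16 -42 0 0 0; 33 -88 0 0 0; 52 -138 0 0 0; 71 -188 0 0 0; 90 -238 0 0 0; 108 -285 0 0 0; 120 -318 0 0 0"}}

```text
t: 5.8
ee_pos: [0.4715, 0.1931, 0.2811]
tool_rot: [[0.84, 0.542, -0.0], [0.542, -0.84, 0.0], [-0.0, -0.0, -1.0]]
contact_force: [1.0, -0.3, -2.6]
opening: 0.0079
finger_force: 58.5
```

Emit:
{"api": "play_rows", "payload": {"targets": "5 -13 0 0 0; 7 -18 0 0 0; 7 -18 0 0 0; 7 -18 0 0 0"}}

```text
t: 6.3
ee_pos: [0.4697, 0.208, 0.2811]
tool_rot: [[0.843, 0.538, -0.0], [0.538, -0.843, -0.0], [-0.0, 0.0, -1.0]]
contact_force: [0.2, 0.8, -2.7]
opening: 0.0078
finger_force: 58.5
```

```bash
python3 - <<'E'
from h import *
import pickle
o=get_obs();T=o['ee_pos'];R=np.array(o['tool_rot']);print(T,o['opening'])
s=snap('wrist','w3.png');pickle.dump(s,open('w3.pkl','wb'));t=s;c=cloud(s);hsv=cv2.cvtColor(t['frame'],cv2.COLOR_RGB2HSV)
k=(np.abs(c[...,2]-.045)<.006)&(np.hypot(c[...,0]-.439,c[...,1]-.348)<.085)
k2=k&(hsv[...,0]<14)&(hsv[...,1]>90)&(hsv[...,2]<140)
for q in (k,k2):
    C=max(cv2.findContours(q.astype(np.uint8),0,cv2.CHAIN_APPROX_NONE)[0],key=cv2.contourArea)[:,0]
    G=np.array([ray(t,x,y,.045)[:2]*1000 for x,y in C],np.float32)
    print(q.sum(),np.median(c[q],0),'ell',cv2.fitEllipse(G),'mec',cv2.minEnclosingCircle(G),C.min(0),C.max(0))
E
```

```text
[0.46965528 0.20798364 0.28113098] 0.007819523943432076
7409 [0.44462631 0.3476889  0.04508183] ell ((441.8897399902344, 345.98126220703125), (121.03489685058594, 121.60499572753906), 44.52619934082031) mec ((441.9279479980469, 345.82855224609375), 61.47776412963867) [132  87] [228 184]
7207 [0.44470335 0.34784123 0.04510619] ell ((442.096923828125, 346.146728515625), (119.47320556640625, 119.7950668334961), 52.78264617919922) mec ((441.87640380859375, 346.4275817871094), 61.106624603271484) [133  87] [228 183]
```

View pics/w3.png

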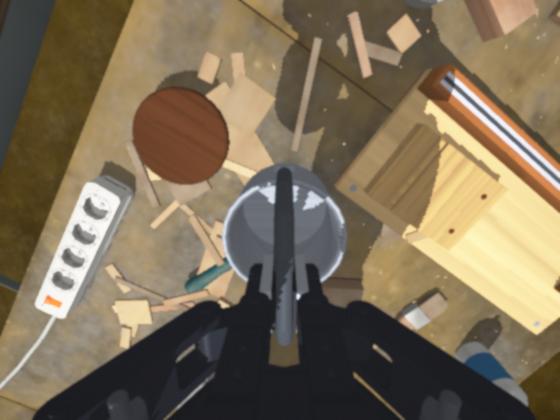

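The stand is centred at about pixel (180,136), which is world (0.441, 0.347). The pot still hangs upright.

Emit:
{"api": "play_rows", "payload": {"targets": "5 -13 0 0 0; 18 -46 0 0 0; 33 -86 0 0 0; 45 -119 10 0 0; 51 -134 35 0 0; 51 -134 65 0 0; 51 -134 90 0 0; 51 -134 105 0 0"}}

```text
t: 7.35
ee_pos: [0.4394, 0.3498, 0.1751]
tool_rot: [[0.842, 0.54, -0.001], [0.54, -0.842, -0.0], [-0.001, -0.0, -1.0]]
contact_force: [-0.2, -0.7, -1.2]
opening: 0.0076
finger_force: 58.5
```

Emit:
{"api": "play_rows", "payload": {"targets": "0 0 5 0 0; 0 0 9 0 0; 0 0 11 0 0; 0 0 12 0 0; 0 0 12 0 0"}}

```text
t: 7.98
ee_pos: [0.4401, 0.3494, 0.1645]
tool_rot: [[0.842, 0.54, 0.0], [0.54, -0.842, 0.0], [0.0, -0.0, -1.0]]
contact_force: [0.2, -0.2, -3.2]
opening: 0.0079
finger_force: 58.5
```

Emit:
{"api": "play_rows", "payload": {"targets": "-1 1 1 0 0; -1 1 1.5 0 0; -1 1 2 0 0; -1 1 2 0 0"}}

```text
t: 8.48
ee_pos: [0.4397, 0.348, 0.1622]
tool_rot: [[0.842, 0.54, -0.0], [0.54, -0.842, 0.0], [-0.0, -0.0, -1.0]]
contact_force: [0.4, -0.5, -2.3]
opening: 0.0081
finger_force: 58.5
```

Emit:
{"api": "play_rows", "payload": {"targets": "0 0 1 0 0; 0 0 1 0 0; 0 0 2 0 0; 0 0 2 0 0"}}

```text
t: 8.98
ee_pos: [0.4403, 0.3483, 0.1614]
tool_rot: [[0.842, 0.54, 0.002], [0.54, -0.842, 0.001], [0.002, 0.0, -1.0]]
contact_force: [-1.3, -4.1, 14.4]
opening: 0.0078
finger_force: 60.3
```

Emit:
{"api": "play_rows", "payload": {"targets": "0 0 -1 0 85; 0 0 -1 0 85; 0 0 -1 0 85; 0 0 -1 0 85; 0 0 -20 0 85; 0 0 -60 0 85; 0 0 -110 0 85; 0 0 -130 0 85"}}

```text
t: 9.98
ee_pos: [0.4401, 0.3489, 0.2946]
tool_rot: [[0.842, 0.54, 0.004], [0.54, -0.842, 0.003], [0.004, -0.0, -1.0]]
contact_force: [-0.3, 0.0, 0.6]
opening: 0.0848
finger_force: 0.0
```

```bash
python3 - <<'E'
from h import *
import pickle
o=get_obs();print(o['ee_pos'],o['contact_force'])
for n in ['wrist','side']:
    s=snap(n,n+'4.png');pickle.dump(s,open(n+'4.pkl','wb'));c=cloud(s);z=c[...,2]
    near=np.hypot(c[...,0]-.441,c[...,1]-.347)<.075
    m=near&(np.abs(z-.120)<.004);P=(c[m][:,:2]*1000).astype(np.float32);print(n,'rim',len(P),cv2.minEnclosingCircle(P))
    m=near&(z>.172)&(z<.2);print('handle',m.sum(),np.nanmean(c[m],0))
    m=near&(np.abs(z-.045)<.004);P=(c[m][:,:2]*1000).astype(np.float32);print('stand',cv2.minEnclosingCircle(P))
a=cv2.imread('pics/wrist4.png');b=cv2.resize(cv2.imread('pics/side4.png')[220:320,240:340],(240,240));a[:240,320:]=b;cv2.imwrite('pics/c4.png',a)
# board geometry from side/top view
E
```

```text
[0.44005313 0.34894628 0.29456028] [-0.30078732  0.04468994  0.55314753]
wrist rim 845 ((441.6261291503906, 349.01995849609375), 46.80957794189453)
handle 844 [0.44350161 0.34957188 0.18188087]
stand ((440.9720458984375, 347.23944091796875), 61.500701904296875)
side rim 181 ((437.354736328125, 349.34619140625), 49.123374938964844)
handle 148 [0.43906542 0.35144327 0.18083787]
stand ((438.76220703125, 351.1279296875), 62.18613815307617)
```

View pics/c4.png

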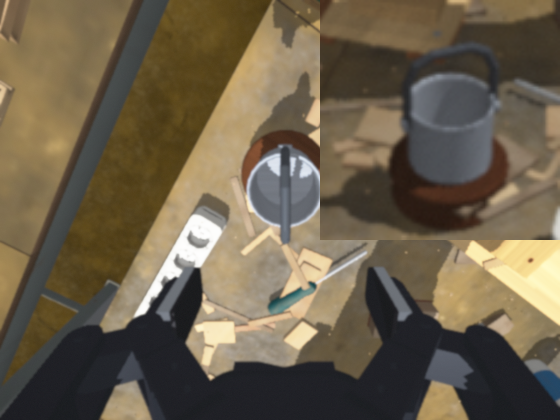

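The pot stands upright on the stand, centred to about 2 mm. Now I go over the board to measure the panel, fence and screw.

Emit:
{"api": "play_rows", "payload": {"targets": "-14 50 -30 5 0; -30 104 -60 14 0; -45 158 -80 24 0; -62 216 -85 34 0; -80 280 -85 36 0; -98 342 -85 36 0; -110 385 -85 36 0; -115 402 -85 36 0"}}

```text
t: 11.08
ee_pos: [0.5599, -0.0558, 0.3748]
tool_rot: [[0.998, -0.062, -0.001], [-0.062, -0.998, -0.0], [-0.001, 0.0, -1.0]]
contact_force: [-0.2, 1.0, 0.3]
opening: -0.0001
finger_force: 0.0
```

Emit:
{"api": "play_rows", "payload": {"targets": "0 0 0 0 0; 0 0 0 0 0; 0 0 0 0 0"}}

```text
t: 11.45
ee_pos: [0.5597, -0.0509, 0.3754]
tool_rot: [[0.998, -0.056, 0.0], [-0.056, -0.998, 0.0], [0.0, -0.0, -1.0]]
contact_force: [-0.1, 0.2, 0.9]
opening: -0.0002
finger_force: 0.0
```

```bash
python3 - <<'E'
from h import *
import pickle
o=get_obs();print(o['ee_pos'],o['opening'])
s=snap('wrist','w5.png');pickle.dump(s,open('w5.pkl','wb'))
delta([.56,-.05,.38],-3.3)
E
```

```text
[ 0.55965553 -0.05090941  0.3754034 ] -0.00020219813488557748
delta [ 0.2 -1.2 -4.6] yaw 0.1 cur hdg -3.2 t 11.5 joint7 -97.3
```

View pics/w5.png

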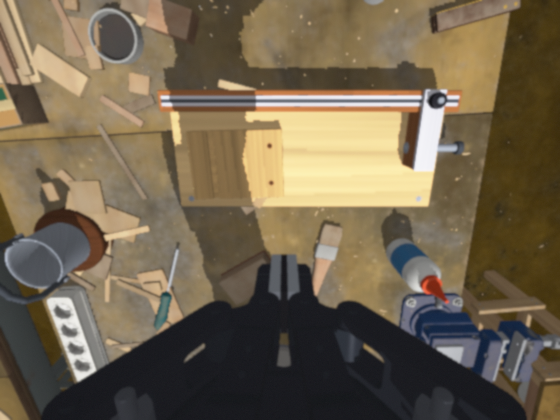

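The fence runs level in the image at v≈100. The panel covers u 182–284, v 122–200, and the screw nose is near (405,147).

```bash
cat > m.py <<'E'
from h import *
import pickle
def measure(s):
    c=cloud(s);z=c[...,2]
    def edge(lo,hi,box,ax,side,h):
        # subpixel-ish edge: per row/col extreme pixel of the depth band, ray cast to h, robust line
        m=(z>lo)&(z<hi);k=np.zeros_like(m);x0,x1,y0,y1=box;k[y0:y1,x0:x1]=m[y0:y1,x0:x1]
        k=cv2.morphologyEx(k.astype(np.uint8),cv2.MORPH_OPEN,np.ones((3,3)))
        px=[]
        for i in (range(x0,x1) if ax=='v' else range(y0,y1)):
            q=np.nonzero(k[:,i] if ax=='v' else k[i])[0]
            if len(q)>3:
                e=q.min()-.5 if side<0 else q.max()+.5
                px.append((i,e) if ax=='v' else (e,i))
        P=np.array([ray(s,u,v,h)[:2]*1000 for u,v in px],np.float32)
        l=cv2.fitLine(P,cv2.DIST_HUBER,0,.01,.01).ravel();r=np.abs((P-l[2:])@[-l[1],l[0]])
        print(len(P),'dir',round(float(np.degrees(np.arctan2(l[1],l[0]))),2),'pt',np.round(l[2:],1),'res',round(float(np.median(r)),2));return l
    return edge
E
python3 - <<'E'
from m import *
s=pickle.load(open('w5.pkl','rb'));c=cloud(s);z=c[...,2];e=measure(s)
P=z[140:180,200:240];print('panel z',np.median(P),'bed',np.median(z[140:180,300:380]),'fence',np.median(z[97:104,260:400]))
print('panel front/back/-y/+y')
e(.046,.060,(195,275,105,215),'v',1,.054);e(.046,.060,(195,275,112,215),'v',-1,.054)
e(.046,.060,(170,300,132,190),'h',1,.054);e(.046,.060,(170,300,132,190),'h',-1,.054)
print('fence top front, back, bed front')
e(.062,.078,(170,420,85,118),'v',1,.070);e(.062,.078,(170,420,85,118),'v',-1,.070)
e(.022,.037,(290,390,110,215),'v',1,.030)
print('stop top +y face');e(.074,.09,(400,450,115,165),'h',-1,.081)
# screw: points z .03-.06 near stop
m=(z>.034)&(z<.056);m[:,:380]=0;m[:,445:]=0;m[:125]=0;m[175:]=0
print(np.round(c[m][:,:3]*1000,0)[:60].tolist())
E
python3 - <<'E'
import cv2
a=cv2.imread('pics/w5.png')[85:215,160:480];cv2.imwrite('pics/c5.png',cv2.resize(a,(800,325),interpolation=cv2.INTER_CUBIC))
E
```

```text
panel z nan bed nan fence nan
panel front/back/-y/+y
80 dir 88.02 pt [510.3  33.2] res 0.49
80 dir 88.34 pt [619.5  10.6] res 0.37
58 dir -1.77 pt [574.9 -48.8] res 0.34
58 dir -1.75 pt [576.4 100.7] res 0.39
fence top front, back, bed front
250 dir 86.72 pt [644.8 -10.2] res 0.0
250 dir 86.73 pt [671.9 -59.7] res 0.0
100 dir 86.72 pt [ 477.7 -123.5] res 0.0
stop top +y face
50 dir -3.44 pt [ 586.3 -247.4] res 0.38
[[610.0, -252.0, 35.0], [610.0, -252.0, 40.0], [611.0, -252.0, 43.0], [611.0, -252.0, 47.0], [611.0, -251.0, 52.0], [611.0, -252.0, 53.0], [609.0, -252.0, 35.0], [609.0, -251.0, 40.0], [609.0, -252.0, 44.0], [609.0, -252.0, 47.0], [609.0, -252.0, 51.0], [610.0, -251.0, 55.0], [607.0, -252.0, 34.0], [607.0, -251.0, 41.0], [608.0, -252.0, 44.0], [608.0, -251.0, 48.0], [608.0, -251.0, 52.0], [608.0, -251.0, 55.0], [606.0, -252.0, 35.0], [606.0, -251.0, 41.0], [606.0, -251.0, 45.0], [606.0, -252.0, 48.0], [607.0, -251.0, 53.0], [607.0, -252.0, 56.0], [604.0, -252.0, 36.0], [604.0, -251.0, 41.0], [605.0, -252.0, 44.0], [605.0, -251.0, 50.0], [605.0, -251.0, 53.0], [602.0, -251.0, 34.0], [603.0, -251.0, 38.0], [603.0, -251.0, 43.0], [603.0, -252.0, 45.0], [603.0, -251.0, 50.0], [603.0, -252.0, 52.0], [601.0, -251.0, 36.0], [601.0, -251.0, 39.0], [601.0, -251.0, 43.0], [602.0, -251.0, 47.0], [602.0, -251.0, 50.0], [602.0, -251.0, 55.0], [599.0, -251.0, 34.0], [600.0, -251.0, 38.0], [600.0, -251.0, 42.0], [600.0, -251.0, 46.0], [600.0, -251.0, 50.0], [601.0, -251.0, 55.0], [598.0, -251.0, 37.0], [598.0, -251.0, 39.0], [598.0, -251.0, 44.0], [599.0, -251.0, 48.0], [599.0, -251.0, 51.0], [599.0, -252.0, 53.0], [596.0, -251.0, 36.0], [597.0, -251.0, 40.0], [597.0, -251.0, 44.0], [597.0, -250.0, 49.0], [597.0, -251.0, 52.0], [598.0, -251.0, 55.0], [595.0, -251.0, 37.0]]
```

View pics/c5.png

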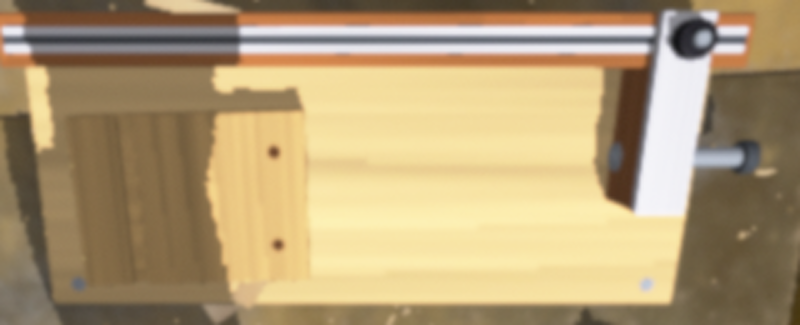

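Sizes agree: the panel measures 149.5 × 110 and the bed is 160 deep. Board yaw is −3.3° and the panel's is −1.9°. The panel needs about +27 mm towards the fence and 165–193 mm towards the stop. I lower the closed fingers in front of the panel's long edge.

Emit:
{"api": "play_rows", "payload": {"targets": "-40 -36 30 0 0; -70 -62 80 0 0; -86 -77 135 0 0; -86 -77 190 0 0; -86 -77 240 0 0; -86 -77 285 0 0; -86 -77 315 0 0; -86 -77 330 0 0"}}

```text
t: 12.5
ee_pos: [0.4778, 0.0299, 0.044]
tool_rot: [[0.998, -0.057, -0.002], [-0.057, -0.998, 0.0], [-0.002, -0.0, -1.0]]
contact_force: [0.2, 0.1, 0.5]
opening: -0.0002
finger_force: 0.0
```

Emit:
{"api": "play_rows", "payload": {"targets": "0 0 4 0 0; 0 0 4 0 0; 0 0 4 0 0"}}

```text
t: 12.88
ee_pos: [0.4792, 0.0294, 0.0422]
tool_rot: [[0.998, -0.058, 0.002], [-0.058, -0.998, 0.0], [0.002, -0.0, -1.0]]
contact_force: [0.1, 0.3, 0.7]
opening: -0.0
finger_force: 0.0
```

```bash
python3 - <<'E'
from h import *
delta([.4776,.0313,.041],-3.28)
a=np.radians(-3.28);o=get_obs();p=o['ee_pos'][:2]*1000;print('u,v',p@[np.cos(a),np.sin(a)],p@[-np.sin(a),np.cos(a)],o['ee_pos'][2],o['contact_force'])
E
```

```text
delta [-1.7 -1.8  1.2] yaw -0.1 cur hdg -3.3 t 12.875 joint7 -117.2
u,v 476.68169406820317 56.7997959414383 0.04223708319292084 [0.10850016 0.25716243 0.74381679]
```

Emit:
{"api": "play_rows", "payload": {"targets": "8 0 0 0 0; 15 0 0 0 0; 20 0 0 0 0; 25 0 0 0 0; 30 0 0 0 0; 35 0 0 0 0; 40 0 0 0 0; 42 0 0 0 0"}}

```text
t: 13.88
ee_pos: [0.5207, 0.027, 0.0412]
tool_rot: [[0.998, -0.058, 0.0], [-0.058, -0.998, 0.0], [0.0, -0.0, -1.0]]
contact_force: [-1.4, 0.5, 0.3]
opening: -0.0
finger_force: 0.7
```

Emit:
{"api": "play_rows", "payload": {"targets": "1 0 0 0 0; 2 0 0 0 0; 2 0 0 0 0"}}

```text
t: 14.25
ee_pos: [0.5225, 0.0268, 0.0412]
tool_rot: [[0.998, -0.058, 0.0], [-0.058, -0.998, 0.0], [0.0, -0.0, -1.0]]
contact_force: [-0.2, -0.3, 0.1]
opening: 0.0
finger_force: 0.1
```

Emit:
{"api": "play_rows", "payload": {"targets": "1 0 0 0 0; 2 0 0 0 0; 3 0 0 0 0; 3 0 0 0 0"}}

```text
t: 14.75
ee_pos: [0.5244, 0.0269, 0.0411]
tool_rot: [[0.998, -0.058, -0.002], [-0.058, -0.998, -0.0], [-0.002, 0.0, -1.0]]
contact_force: [-6.6, 1.7, 4.9]
opening: -0.0002
finger_force: 3.6
```

Emit:
{"api": "play_rows", "payload": {"targets": "1 0 0 0 0; 2 0 0 0 0; 2 0 0 0 0"}}

```text
t: 15.12
ee_pos: [0.5247, 0.027, 0.0407]
tool_rot: [[0.998, -0.057, -0.005], [-0.057, -0.998, -0.0], [-0.005, 0.001, -1.0]]
contact_force: [-16.0, 4.3, 11.3]
opening: 0.0
finger_force: 8.5
```

The panel is against the fence with 16 N at the finger. Now I go round to the +y end.

Emit:
{"api": "play_rows", "payload": {"targets": "-15 0 0 0 0; -18 0 -30 0 0; -18 -10 -70 0 0; 0 -50 -75 0 0; 45 -95 -75 0 0; 67 -106 -60 0 0; 67 -106 -20 0 0; 67 -106 0 0 0"}}

```text
t: 16.12
ee_pos: [0.5993, 0.1282, 0.0393]
tool_rot: [[0.998, -0.058, -0.002], [-0.058, -0.998, -0.0], [-0.002, 0.001, -1.0]]
contact_force: [-0.3, -0.5, -0.7]
opening: 0.0
finger_force: 0.0
```

Emit:
{"api": "play_rows", "payload": {"targets": "0 0 0 0 0; 0 0 0 0 0; 0 0 0 0 0"}}

```text
t: 16.5
ee_pos: [0.6012, 0.1285, 0.0426]
tool_rot: [[0.998, -0.058, 0.002], [-0.058, -0.998, 0.0], [0.002, -0.001, -1.0]]
contact_force: [0.4, 0.3, 0.8]
opening: -0.0001
finger_force: 0.0
```

```bash
python3 - <<'E'
from m import *
a=np.radians(-3.28);o=get_obs();p=o['ee_pos'][:2]*1000;print('u,v',p@[np.cos(a),np.sin(a)],p@[-np.sin(a),np.cos(a)],o['ee_pos'][2],o['contact_force'])
s=snap('side','side6.png');c=cloud(s);z=c[...,2]
U=c[...,0]*1000*np.cos(a)+c[...,1]*1000*np.sin(a);V=-c[...,0]*1000*np.sin(a)+c[...,1]*1000*np.cos(a)
m=(np.abs(z-.054)<.003)&(U>500)&(U<642)&(V>-120)&(V<160);print('panel u',np.nanpercentile(U[m],[1,99]),'v',np.nanpercentile(V[m],[1,99]),m.sum())
E
```

```text
u,v 592.8247557880534 162.6880175265955 0.04264792461265168 [0.44173858 0.26083938 0.77403243]
panel u [532.47596212 616.56187131] v [-14.92936767 135.76294652] 584
```

Emit:
{"api": "play_rows", "payload": {"targets": "-2 6 0 0 0; -2 12 0 0 0; -2 22 0 0 0; -2 36 0 0 0; -2 50 0 0 0; -2 64 0 0 0; -2 78 0 0 0; -2 92 0 0 0"}}

```text
t: 17.55
ee_pos: [0.593, 0.0357, 0.0412]
tool_rot: [[0.998, -0.058, 0.0], [-0.058, -0.998, 0.0], [0.0, -0.0, -1.0]]
contact_force: [-0.2, 1.8, 1.8]
opening: -0.0
finger_force: 0.7
```

Emit:
{"api": "play_rows", "payload": {"targets": "0 12 0 0 0; 0 24 0 0 0; 0 36 0 0 0; 0 46 0 0 0; 0 54 0 0 0; 0 60 0 0 0; 0 60 0 0 0"}}

```text
t: 18.42
ee_pos: [0.5895, -0.0237, 0.0412]
tool_rot: [[0.998, -0.059, -0.0], [-0.059, -0.998, -0.0], [-0.0, 0.0, -1.0]]
contact_force: [0.3, 0.0, 0.1]
opening: -0.0001
finger_force: 0.0
```

```bash
cat >> m.py <<'E'
a=np.radians(-3.28)
def uv():
    o=get_obs();p=o['ee_pos'][:2]*1000;print('t',o['t'],'u,v',p@[np.cos(a),np.sin(a)],p@[-np.sin(a),np.cos(a)],o['ee_pos'][2],o['contact_force'])
def side(f):
    s=snap('side',f);c=cloud(s);z=c[...,2]
    U=c[...,0]*1000*np.cos(a)+c[...,1]*1000*np.sin(a);V=-c[...,0]*1000*np.sin(a)+c[...,1]*1000*np.cos(a)
    m=(np.abs(z-.054)<.003)&(U>500)&(U<642)&(V>-195)&(V<160);print('panel u',np.nanpercentile(U[m],[1,99]),'v',np.nanpercentile(V[m],[1,99]),m.sum())
E
python3 - <<'E'
from m import *
uv();side('side7.png')
E
```

```text
t 18.425 u,v 589.9048100747698 10.081639881952064 0.04117040396612112 [0.33497647 0.04819191 0.14451254]
panel u [531.75072871 641.30551828] v [-152.46066689   42.97609405] 462
```

Emit:
{"api": "play_rows", "payload": {"targets": "0 4 0 0 0; 0 8 0 0 0; 0 12 0 0 0; 0 16 0 0 0; 0 19 0 0 0; 0 21 0 0 0; 0 21 0 0 0"}}

```text
t: 19.35
ee_pos: [0.5884, -0.0443, 0.0412]
tool_rot: [[0.998, -0.058, -0.0], [-0.058, -0.998, -0.0], [0.0, 0.0, -1.0]]
contact_force: [-1.0, 0.8, -0.3]
opening: 0.0002
finger_force: 0.0
```

```bash
python3 - <<'E'
from m import *
uv();s=pickle.load(open('w5.pkl','rb'))
for u in (402,404,406,408,410):
    p=ray(s,u,148,.042)*1000;print(u,p[:2]@[np.cos(a),np.sin(a)],p[:2]@[-np.sin(a),np.cos(a)],s['frame'][148,u])
s=snap('top','top8.png');cv2.imwrite('pics/c8.png',cv2.resize(cv2.imread('pics/top8.png')[165:260,230:400],(765,428),interpolation=cv2.INTER_CUBIC))
s=snap('side','side8.png');c=cloud(s);z=c[...,2]
cv2.imwrite('pics/c9.png',cv2.resize(cv2.imread('pics/side8.png')[145:245,225:335],(660,600),interpolation=cv2.INTER_CUBIC))
E
```

```text
t 19.35 u,v 589.9376110833078 -10.605432359366574 0.041228272084239084 [-1.04370684  0.75148744 -0.30242272]
402 588.0374452859375 -210.5341696350249 [133 115  88]
404 588.0375916617842 -213.78125389035864 [92 93 95]
406 588.0377380381437 -217.02834951887024 [ 91  94 100]
408 588.0378844150159 -220.27545652061946 [87 77 76]
410 588.0380307924008 -223.52257489566585 [81 54 35]
```

View pics/c9.png

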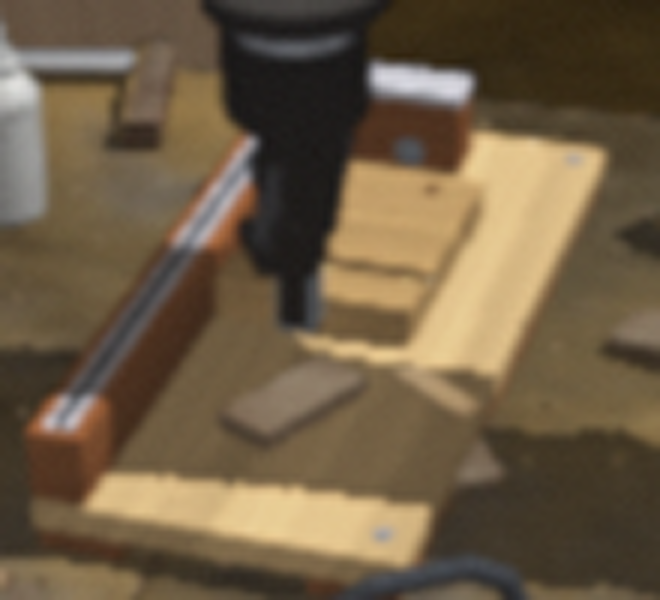

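The panel lies along the fence with the finger behind it at crop (300,300). The screw nose at crop (408,150) sticks out only a few mm from the stop face, so about 35 mm remain.

Emit:
{"api": "play_rows", "payload": {"targets": "0 5 0 0 0; 0 10 0 0 0; 0 15 0 0 0; 0 20 0 0 0; 0 23 0 0 0; 0 26 0 0 0; 0 26 0 0 0"}}

```text
t: 20.32
ee_pos: [0.5868, -0.0704, 0.0412]
tool_rot: [[0.998, -0.058, -0.0], [-0.058, -0.998, -0.0], [-0.0, 0.0, -1.0]]
contact_force: [-0.3, 1.0, -0.8]
opening: 0.0002
finger_force: 0.0
```

```bash
python3 - <<'E'
from m import *
uv();s=snap('wrist','w10.png');pickle.dump(s,open('w10.pkl','wb'))
cv2.imwrite('pics/c10.png',cv2.imread('pics/w10.png'))
c=cloud(s);z=c[...,2]
U=c[...,0]*1000*np.cos(a)+c[...,1]*1000*np.sin(a);V=-c[...,0]*1000*np.sin(a)+c[...,1]*1000*np.cos(a)
for lo,hi in ((575,585),(595,605),(610,630)):
    m=(np.abs(z-.054)<.004)&(U>lo)&(U<hi)&(V>-240)&(V<40);print(m.sum(),np.nanpercentile(V[m],[1,99]) if m.any() else '')
m=(np.abs(z-.081)<.004)&(U>555)&(U<620)&(V>-260)&(V<-190);print('stop top +v',m.sum(),np.nanpercentile(V[m],[1,98]))
m=(np.abs(z-.054)<.004)&(V>-150)&(V<-60)&(U<642);print('panel u',np.nanpercentile(U[m],[1,99]))
E
```

```text
t 20.325 u,v 589.8852956402538 -36.70310104217584 0.041191145128051304 [-0.26730452  0.95121314 -0.7720779 ]
3410 [-181.52189215  -54.90533552]
4386 [-175.26502149  -25.37437807]
8712 [-169.67371839  -50.79506115]
stop top +v 0 nan
panel u [540.30284007 639.62543509]
  return np.nanmean(a, axis, out=out, keepdims=keepdims)
```

Emit:
{"api": "play_rows", "payload": {"targets": "0 1 0 0 0; 0 2 0 0 0; 0 3 0 0 0; 0 4 0 0 0; 0 4 0 0 0"}}

```text
t: 21.0
ee_pos: [0.5866, -0.0742, 0.0412]
tool_rot: [[0.998, -0.058, 0.0], [-0.058, -0.998, -0.0], [0.0, 0.0, -1.0]]
contact_force: [0.3, -1.0, -0.4]
opening: -0.0001
finger_force: 0.0
```

Emit:
{"api": "play_rows", "payload": {"targets": "0 1 0 0 0; 0 2 0 0 0; 0 2 0 0 0"}}

```text
t: 21.38
ee_pos: [0.5866, -0.0762, 0.0413]
tool_rot: [[0.998, -0.058, 0.0], [-0.058, -0.998, -0.0], [0.0, 0.0, -1.0]]
contact_force: [0.5, 0.3, -1.4]
opening: 0.0003
finger_force: 0.0
```

Emit:
{"api": "play_rows", "payload": {"targets": "0 1 0 0 0; 0 1.5 0 0 0; 0 1.5 0 0 0"}}

```text
t: 21.75
ee_pos: [0.5864, -0.0776, 0.0412]
tool_rot: [[0.998, -0.058, -0.0], [-0.058, -0.998, 0.0], [-0.0, -0.0, -1.0]]
contact_force: [0.3, 0.5, 0.2]
opening: -0.0
finger_force: 0.1
```

Emit:
{"api": "play_rows", "payload": {"targets": "0 1 0 0 0; 0 1 0 0 0; 0 1 0 0 0"}}

```text
t: 22.12
ee_pos: [0.5863, -0.0786, 0.0412]
tool_rot: [[0.998, -0.058, -0.0], [-0.058, -0.998, -0.0], [-0.0, 0.0, -1.0]]
contact_force: [0.9, -0.0, 0.2]
opening: -0.0003
finger_force: 0.0
```

Emit:
{"api": "play_rows", "payload": {"targets": "0 1 0 0 0; 0 1 0 0 0; 0 1 0 0 0"}}

```text
t: 22.5
ee_pos: [0.5863, -0.0796, 0.0412]
tool_rot: [[0.998, -0.058, 0.0], [-0.058, -0.998, 0.0], [0.0, -0.0, -1.0]]
contact_force: [0.8, 0.3, -0.4]
opening: -0.0
finger_force: 0.0
```

Emit:
{"api": "play_rows", "payload": {"targets": "0 1 0 0 0; 0 1 0 0 0; 0 1 0 0 0"}}

```text
t: 22.88
ee_pos: [0.5862, -0.0806, 0.0412]
tool_rot: [[0.998, -0.058, -0.0], [-0.058, -0.998, -0.0], [-0.0, 0.0, -1.0]]
contact_force: [-0.2, 0.2, 0.2]
opening: -0.0005
finger_force: 0.1
```

Emit:
{"api": "play_rows", "payload": {"targets": "0 1 0 0 0; 0 1 0 0 0; 0 1 0 0 0"}}

```text
t: 23.25
ee_pos: [0.5862, -0.0816, 0.0412]
tool_rot: [[0.998, -0.058, -0.0], [-0.058, -0.998, -0.0], [-0.0, 0.0, -1.0]]
contact_force: [-0.2, 0.9, -0.0]
opening: 0.0001
finger_force: 0.1
```

Emit:
{"api": "play_rows", "payload": {"targets": "0 1 0 0 0; 0 1 0 0 0; 0 1 0 0 0"}}

```text
t: 23.62
ee_pos: [0.5862, -0.0825, 0.0412]
tool_rot: [[0.998, -0.058, 0.0], [-0.058, -0.998, 0.0], [0.0, -0.0, -1.0]]
contact_force: [-0.2, 1.3, -0.1]
opening: 0.0002
finger_force: 0.7
```

```bash
python3 - <<'E'
from m import *
uv();
s=snap('side','side11.png');c=cloud(s);z=c[...,2]
U=c[...,0]*1000*np.cos(a)+c[...,1]*1000*np.sin(a);V=-c[...,0]*1000*np.sin(a)+c[...,1]*1000*np.cos(a)
for lo,hi in ((540,560),(560,575)):
    m=(np.abs(z-.054)<.003)&(U>lo)&(U<hi)&(V>-240)&(V<0);print('panel',m.sum(),np.nanpercentile(V[m],[1,99]))
m=(z>.058)&(z<.078)&(U>560)&(U<620)&(V>-235)&(V<-190);print('stop face',m.sum(),np.nanmedian(V[m]))
cv2.imwrite('pics/c11.png',cv2.resize(cv2.imread('pics/side11.png')[145:215,255:335],(640,560),interpolation=cv2.INTER_CUBIC))
E
```

```text
t 23.625 u,v 589.9132937707119 -48.783976294092405 0.04122799197070286 [-0.18194772  1.25710971 -0.1122238 ]
panel 122 [-217.44770111  -57.71892347]
panel 90 [-217.66298995  -56.55194799]
stop face 75 -216.07839607904384
```

View pics/c11.png

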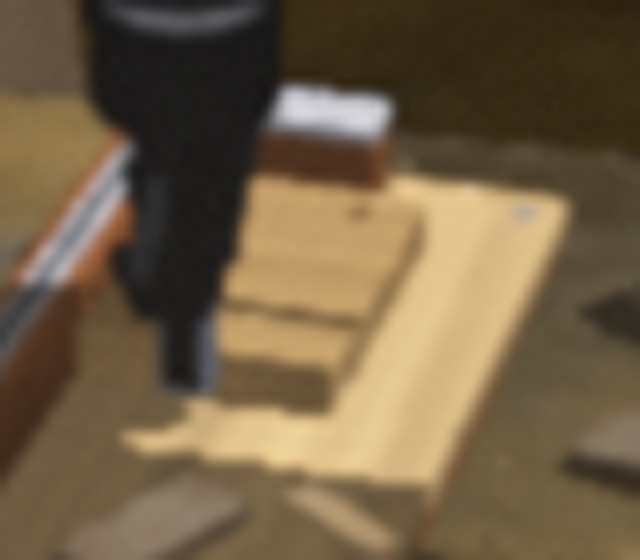

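The panel end is right at the stop face, so I continue creeping and watch the force.

Emit:
{"api": "play_rows", "payload": {"targets": "0 0.5 0 0 0; 0 0.5 0 0 0; 0 0.5 0 0 0"}}

```text
t: 24.05
ee_pos: [0.5862, -0.0827, 0.0412]
tool_rot: [[0.998, -0.058, 0.0], [-0.058, -0.998, 0.0], [0.0, -0.0, -1.0]]
contact_force: [0.9, 5.2, 0.8]
opening: -0.0001
finger_force: 2.3
```

Emit:
{"api": "play_rows", "payload": {"targets": "0 0.5 0 0 0; 0 0.5 0 0 0; 0 0.5 0 0 0"}}

```text
t: 24.42
ee_pos: [0.5862, -0.0829, 0.0412]
tool_rot: [[0.998, -0.058, 0.0], [-0.058, -0.998, 0.001], [0.0, -0.001, -1.0]]
contact_force: [0.3, 6.4, -1.0]
opening: 0.0003
finger_force: 3.2
```

Emit:
{"api": "play_rows", "payload": {"targets": "0 0.4 0 0 0; 0 0.4 0 0 0; 0 0.4 0 0 0"}}

```text
t: 24.8
ee_pos: [0.5862, -0.083, 0.0413]
tool_rot: [[0.998, -0.057, 0.0], [-0.057, -0.998, 0.001], [0.0, -0.001, -1.0]]
contact_force: [1.7, 8.1, 0.4]
opening: -0.0002
finger_force: 3.9
```

It is home with 8 N on the screw. I retreat and look from above to check flushness and the stop.

Emit:
{"api": "play_rows", "payload": {"targets": "0 -10 0 0 0; 0 -15 -10 0 0; 0 -15 -60 0 0; -25 15 -110 0 0; -60 55 -165 0 0; -95 88 -220 0 0; -95 88 -270 0 0; -95 88 -290 0 0"}}

```text
t: 25.8
ee_pos: [0.4857, -0.1674, 0.3356]
tool_rot: [[0.998, -0.06, 0.004], [-0.06, -0.998, -0.002], [0.004, 0.002, -1.0]]
contact_force: [-0.2, 0.3, -0.8]
opening: -0.0001
finger_force: 0.0
```

Emit:
{"api": "play_rows", "payload": {"targets": "0 0 0 0 0; 0 0 0 0 0"}}

```text
t: 26.05
ee_pos: [0.4858, -0.1661, 0.331]
tool_rot: [[0.998, -0.058, -0.0], [-0.058, -0.998, -0.0], [-0.0, 0.0, -1.0]]
contact_force: [0.1, 0.2, -0.6]
opening: -0.0002
finger_force: 0.0
```

```bash
python3 - <<'E'
from m import *
uv();s=snap('wrist','w12.png');pickle.dump(s,open('w12.pkl','wb'));c=cloud(s);z=c[...,2]
U=c[...,0]*1000*np.cos(a)+c[...,1]*1000*np.sin(a);V=-c[...,0]*1000*np.sin(a)+c[...,1]*1000*np.cos(a)
m=((np.abs(z-.054)<.004)&(U>500)&(U<643)&(V>-240)&(V<0)).astype(np.uint8)
m=cv2.morphologyEx(m,cv2.MORPH_OPEN,np.ones((3,3)));ys,xs=np.nonzero(m);x0,x1,y0,y1=xs.min(),xs.max(),ys.min(),ys.max();print('px',x0,x1,y0,y1)
e=measure(s)
def show(l,n):
    p=l[2:];print(n,'u',round(p@[np.cos(a),np.sin(a)],1),'v',round(p@[-np.sin(a),np.cos(a)],1))
show(e(.048,.060,(x0+15,x1-15,y0-3,y1+6),'v',1,.054),'front')
show(e(.048,.060,(x0-8,x1+8,y0+15,y1-15),'h',-1,.054),'+y end')
show(e(.062,.078,(x0-30,x1-10,max(y0-40,0),y0+25),'v',1,.070),'fence front')
show(e(.074,.09,(x1-20,min(x1+60,559),y0+15,y1-30),'h',-1,.081),'stop face')
E
```

```text
t 26.05 u,v 494.46325965110344 -138.0494413549042 0.3309518972640954 [ 0.12578763  0.21417597 -0.6073107 ]
px 226 340 58 143
79 dir 86.61 pt [ 524.9 -172.3] res 0.0
front u 533.9 v -142.0
55 dir -3.46 pt [588.3 -95.9] res 0.34
+y end u 592.8 v -62.1
134 dir 86.62 pt [ 635.  -165.5] res 0.0
fence front u 643.4 v -128.9
40 dir -3.74 pt [ 591.6 -249.3] res 0.32
stop face u 604.9 v -215.0
```

View pics/w12.png

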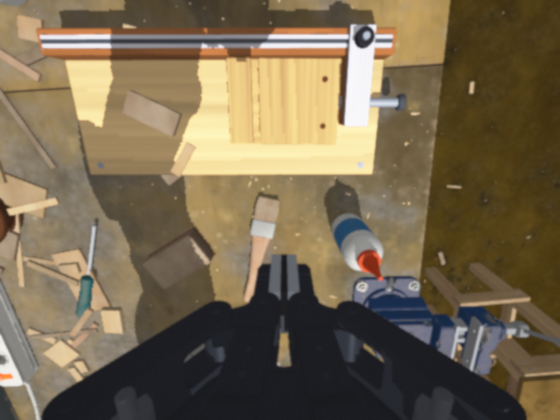

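The panel edge is parallel to the fence (86.61° vs 86.62°), its front edge is 109.5 mm from the fence face, and the end sits at the nose. One gentle confirming press on each side follows.

Emit:
{"api": "play_rows", "payload": {"targets": "0 0 60 0 0; 0 0 120 0 0; 0 0 175 0 0; 0 0 225 0 0; 0 0 265 0 0; 0 0 285 0 0; 0 0 290 0 0; 0 0 290 0 0"}}

```text
t: 27.1
ee_pos: [0.486, -0.166, 0.0411]
tool_rot: [[0.998, -0.058, -0.001], [-0.058, -0.998, 0.0], [-0.001, -0.0, -1.0]]
contact_force: [-1.0, -0.4, 0.6]
opening: -0.0002
finger_force: 0.0
```

Emit:
{"api": "play_rows", "payload": {"targets": "5 0 0 0 0; 12 0 0 0 0; 18 0 0 0 0; 22 0 0 0 0; 25 0 0 0 0; 26 0 0 0 0; 26 0 0 0 0"}}

```text
t: 27.98
ee_pos: [0.512, -0.1678, 0.0412]
tool_rot: [[0.998, -0.058, -0.0], [-0.058, -0.998, 0.0], [-0.0, -0.0, -1.0]]
contact_force: [0.3, -0.1, -0.2]
opening: -0.0002
finger_force: 0.0
```

Emit:
{"api": "play_rows", "payload": {"targets": "1 0 0 0 0; 1 0 0 0 0; 1 0 0 0 0"}}

```text
t: 28.35
ee_pos: [0.513, -0.1678, 0.0412]
tool_rot: [[0.998, -0.058, -0.0], [-0.058, -0.998, 0.0], [-0.0, -0.0, -1.0]]
contact_force: [-0.5, -0.1, 0.2]
opening: -0.0002
finger_force: 0.1
```

Emit:
{"api": "play_rows", "payload": {"targets": "1 0 0 0 0; 1 0 0 0 0; 1 0 0 0 0"}}

```text
t: 28.72
ee_pos: [0.5134, -0.168, 0.0411]
tool_rot: [[0.998, -0.058, -0.001], [-0.058, -0.998, 0.0], [-0.001, 0.0, -1.0]]
contact_force: [-5.2, 0.3, 3.5]
opening: 0.0001
finger_force: 2.6
```

Emit:
{"api": "play_rows", "payload": {"targets": "0.5 0 0 0 0; 0.5 0 0 0 0; 0.5 0 0 0 0"}}

```text
t: 29.1
ee_pos: [0.5135, -0.1681, 0.041]
tool_rot: [[0.998, -0.058, -0.002], [-0.058, -0.998, -0.0], [-0.002, 0.0, -1.0]]
contact_force: [-7.4, -0.8, 5.1]
opening: -0.0001
finger_force: 3.7
```

Emit:
{"api": "play_rows", "payload": {"targets": "-12 0 0 0 0; -14 0 -40 0 0; -10 -20 -65 0 0; 25 -65 -65 0 0; 60 -101 -65 0 0; 67 -101 -55 0 0; 67 -101 -20 0 0; 67 -101 0 0 0"}}

```text
t: 30.1
ee_pos: [0.586, -0.0716, 0.0395]
tool_rot: [[0.998, -0.058, -0.002], [-0.058, -0.998, -0.0], [-0.002, 0.0, -1.0]]
contact_force: [0.5, -0.5, -0.2]
opening: -0.0
finger_force: 0.0
```

Emit:
{"api": "play_rows", "payload": {"targets": "0 2 0 0 0; 0 5 0 0 0; 0 8 0 0 0; 0 9 0 0 0; 0 9 0 0 0; 0 9 0 0 0"}}

```text
t: 30.85
ee_pos: [0.5869, -0.0799, 0.0414]
tool_rot: [[0.998, -0.058, 0.0], [-0.058, -0.998, 0.0], [0.0, -0.0, -1.0]]
contact_force: [-0.6, -0.1, -0.1]
opening: 0.0001
finger_force: 0.0
```

```bash
python3 -c "
from m import *
uv()"
```

```text
t 30.85 u,v 590.4884854259363 -46.22089456316641 0.04137328435814247 [-0.57767682 -0.06878286 -0.09433562]
```

Emit:
{"api": "play_rows", "payload": {"targets": "0 1 0 0 0; 0 2 0 0 0; 0 2 0 0 0; 0 2 0 0 0"}}

```text
t: 31.35
ee_pos: [0.5867, -0.0819, 0.0412]
tool_rot: [[0.998, -0.058, -0.0], [-0.058, -0.998, 0.0], [-0.0, -0.0, -1.0]]
contact_force: [0.2, -0.2, -0.8]
opening: -0.0002
finger_force: 0.0
```

Emit:
{"api": "play_rows", "payload": {"targets": "0 1 0 0 0; 0 1 0 0 0; 0 1 0 0 0"}}

```text
t: 31.72
ee_pos: [0.5866, -0.0827, 0.0412]
tool_rot: [[0.998, -0.058, 0.0], [-0.058, -0.998, 0.0], [0.0, -0.0, -1.0]]
contact_force: [0.2, 3.4, -0.9]
opening: -0.0002
finger_force: 1.6
```

Emit:
{"api": "play_rows", "payload": {"targets": "0 0.6 0 0 0; 0 0.6 0 0 0; 0 0.6 0 0 0"}}

```text
t: 32.1
ee_pos: [0.5866, -0.0829, 0.0412]
tool_rot: [[0.998, -0.058, 0.0], [-0.058, -0.998, 0.001], [0.0, -0.001, -1.0]]
contact_force: [0.1, 6.3, 0.3]
opening: -0.0001
finger_force: 2.9
```

Emit:
{"api": "play_rows", "payload": {"targets": "0 0.5 0 0 0; 0 0.5 0 0 0; 0 0.5 0 0 0"}}

```text
t: 32.48
ee_pos: [0.5866, -0.083, 0.0412]
tool_rot: [[0.998, -0.057, 0.0], [-0.057, -0.998, 0.001], [0.0, -0.001, -1.0]]
contact_force: [-0.5, 7.8, 0.5]
opening: -0.0001
finger_force: 3.8
```

Emit:
{"api": "play_rows", "payload": {"targets": "0 -4 0 0 0; 0 -12 0 0 0; 0 -16 -20 0 0; 0 -16 -70 0 0; 0 -16 -130 0 0; 0 -16 -190 0 0; 0 -16 -230 0 0; 0 -16 -250 0 0"}}

```text
t: 33.48
ee_pos: [0.5879, -0.0678, 0.2956]
tool_rot: [[0.998, -0.058, 0.004], [-0.058, -0.998, -0.001], [0.004, 0.0, -1.0]]
contact_force: [-0.9, 0.2, -0.3]
opening: -0.0003
finger_force: 0.0
```

Emit:
{"api": "play_rows", "payload": {"targets": "0 0 0 0 0; 0 0 0 0 0; 0 0 0 0 0"}}

```text
t: 33.85
ee_pos: [0.587, -0.0681, 0.2904]
tool_rot: [[0.998, -0.058, -0.001], [-0.058, -0.998, 0.0], [-0.001, -0.0, -1.0]]
contact_force: [0.1, 0.1, 0.8]
opening: 0.0001
finger_force: 0.0
```

```bash
python3 - <<'E'
from m import *
uv();s=snap('side','side13.png');c=cloud(s);z=c[...,2]
m=(z>.172)&(z<.2)&(np.hypot(c[...,0]-.441,c[...,1]-.347)<.075);print('handle',np.nanmean(c[m],0))
U=c[...,0]*1000*np.cos(a)+c[...,1]*1000*np.sin(a);V=-c[...,0]*1000*np.sin(a)+c[...,1]*1000*np.cos(a)
m=(np.abs(z-.054)<.003)&(U>540)&(U<575)&(V>-240)&(V<0);print('panel v',np.nanpercentile(V[m],[1,99]))
print(finish_job())
E
```

```text
t 33.85 u,v 589.9643108070246 -34.35770135417976 0.29037961341700885 [0.09950258 0.13869498 0.80048592]
handle [0.43859595 0.35104713 0.18084235]
panel v [-228.9094826   -59.25913156]
the job is handed in; nothing more can be done
None
```

The pot stands upright on its stand, within about 2 mm of centre; the panel is flush to the fence and was pressed onto the stop screw with about 8 N (the stop shifts at 16 N); the job was handed in at about 34 s, and no verdict came back.

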